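# Weigh a carton of tap plates on the workshop balance

## Robot

A 7-joint arm with a two-finger parallel gripper is mounted at the origin on the work surface. World frame = base frame: x ahead of the robot, y to its left, z up, the work surface at z = 0. Lengths are in m, angles in rad, forces in N, time in s.
With the tool pointing down it reaches from about 0.4 to 0.9 m from the base axis. Payload 5.5 kg.
Tool frame: the origin (TCP) lies midway between the tips of the shut fingers; the grasp point (between the pads) lies 19 mm behind it (manip.grip_depth is the distance from the TCP to the grasp point, in m); z points along the fingers, y is the line along which they close (so a half turn about z gives the same grasp; the last joint's range is limited). The gripper opens to 92 mm and grips with 3 to 60 N. Pads are 19 mm wide; open, the fingers measure 130 mm over their backs; the gripper's body (75 mm by 190 mm) begins 47 mm behind the grasp point.
Start: joints at [-0.898, 0.501, -0.427, 1.55, 0.221, 1.138, -0.21], TCP at [0.259, 0.596, 0.227] pointing down, gripper open.
Joint ranges: [-2.88, 2.88], [-0.31, 2.03], [-1.54, 1.56], [0.2, 2.42], [-1.41, 4.55], [0.19, 2.02], [-2.57, 2.57]. Speed limits (rad/s): [2.57, 2.57, 3.14, 3.14, 3.14, 3.14, 3.14].

## Interface

Orientations are given as a unit quaternion [x, y, z, w].
In Python, from bench import manip, effector, viewer gives the robot as it stands. Calls block until the motion is done:
- manip.move_pose(position, orientation): joint-space move of the TCP to a pose.
- manip.servo_line(position, ori=None, vel=0.15): straight line of the TCP; ori=None keeps the orientation; vel is the mean speed in m/s.
- manip.movej(angles): joint-space move.
- effector.open_jaws() and effector.close(f_grip=None): open the fingers fully, or close them until they stop; f_grip is the grip in N (None keeps the last).
- manip.sleep(seconds).
- manip.solve_ik(position, orientation): joint angles nearest the present ones, or None.
- viewer.get_image(name): name is "scene" or "top" or "wrist"; returns the picture (400x640x3 uint8, red, green, blue); there is no depth.
- viewer.get_calibration(name): a dict with "vfov" (degrees; the focal length in pixels is half the picture's height over the tangent of half this angle, whatever the lens; pixels are square), "cx", "cy" (the principal point, pixels), "eye" and "attitude" of the camera in the world. Camera axes: x right, y down, z forward; pixel columns grow to the right and rows downward; lengths in m; the calibration is good to about 2 mm. The wrist camera is an equidistant fisheye: a pixel r from the principal point sees the ray r / f radians off the axis. A picture is of the moment at which its call begins: read the wrist's pose just before it. get_calibration takes no time and is no camera call; for the wrist camera it gives the pose at the moment of the call.
A pose or a line that the arm cannot do raises manip.PlanningError and nothing moves.
- manip.hand_in(): hands the job in; it is judged then, once.
Readings, each from a call of its own:
- manip.current_clock(): time.
- manip.current_q(): joint angles.
- manip.current_joint_velocities(): joint speeds.
- manip.current_tau(): joint torques, N m.
- manip.current_tool_pos(): TCP position.
- manip.current_tcp_rot(): TCP orientation.
- manip.current_force(): force on the tool from outside, world axes, zero at the start.
- manip.current_wrist_torque(): the same for the moment, N m.
- manip.current_finger_gap(): finger opening in m.
- manip.current_gripper_force(): force on a finger pad.
Only numpy, scipy, OpenCV 4.12 (cv2) and the standard library are available. Lean on these libraries where they do the work, as an engineer would, in place of code of your own. Each camera call takes 0.05 s, during which the arm holds its last target. There are 200 camera calls.

## Task

Weigh the carton of tap plates: put brass weights, one at a time, over the spindle of the empty pan until that pan sinks, then slide the red-gripped poise gently back along its rail towards the carton's side until the beam floats level by itself, with the needle on the green mark. Let go of everything; set the weights down softly and never press hard on the balance, leave the carton on its pan and any unused weight standing on the bench, and do not disturb the other things.

Things in the scene. Friction and masses are not known exactly. Their poses are not given: they have to be found in the camera images.
- balance: green bench balance, base 205 x 250 x 45 mm, fixed. Origin: underside, straight below the beam's pivot (85 mm up); the base reaches 130 mm to -x and 75 mm to +x of it. Its +y axis points to the weight pan, -y to the goods pan (with the carton); its -x side (the robot's) carries the poise rail.
- beam (a joint): beam tilt, rad: 0 level, + weight pan down, - goods pan down; stops at -0.1 and +0.1; good within 0.02. Damped: comes to rest in 1 s. Each mm of poise travel shifts the resting tilt by about 0.0046, so it floats only within 20 mm of balance, else rests on a stop. Touching the poise tilts it too (a push to the goods side lifts the weight pan): read it only when nothing touches the balance.
- spindle_foot (a point): foot of the spindle: centre of the upper face of the weight pan, a steel disc 110 mm across and 5 mm thick, 150 mm to +y of the pivot, 121 mm above the bench when level. The pan stays horizontal and moves 15 mm up and down from there: it yields to a few newtons, then meets a hard stop. Where on a pan a load sits does not matter.
- dial (a point): centre of the upright white dial plate, 75 mm wide, 36 mm tall: a 4 mm wide green mark in the middle, red ends; on its +x side a black needle, as wide as the mark, rises from the beam and stands at the green mark when level
- spindle_top (a point): tip of the upright steel spindle of the weight pan: 8 mm thick, round-ended, 52 mm tall above the pan.
- goods_plate (a point): centre of the upper face of the goods pan, a like steel disc without spindle, on the balance's -y side
- carton: cardboard carton 78 x 78 x 50 mm with steel tap plates on top, standing on the goods pan; origin at the centre of its underside. Its mass is not known: one or two brass weights are needed to outweigh it
- poise (a joint): place of the poise on its rail, m: 0 near the weight pan's end (its stop is at -0.015), 0.13 at the goods pan's end; starts at 0 to 0.015. Each 10 mm towards the goods side takes about 20 g off the weight side. Sliding takes about 1 N; it stays where it is left. Empty pans and poise at 0: level.
- poise_grip (a point): top centre of the poise's red grip, 16 mm wide along the rail, 26 mm across, 47 mm tall, on a dark steel block 30 x 30 x 26 mm (0.3 kg) that slides on a rail along the balance's y axis, 100 mm to -x of the pivot. 145 mm above the bench when level (the block's top is 47 mm lower); it tilts and rises or sinks (up to 7 mm) with the beam.
- weight_0: brass ring weight, 0.2 kg, 46 mm across, 15 mm tall, with a 13 mm hole through its centre, lying flat on the bench; origin at the centre of its underside. One of three alike
- weight_1: brass ring weight, 0.2 kg, 46 mm across, 15 mm tall, with a 13 mm hole through its centre, lying flat on the bench; origin at the centre of its underside. One of three alike
- weight_2: brass ring weight, 0.2 kg, 46 mm across, 15 mm tall, with a 13 mm hole through its centre, lying flat on the bench; origin at the centre of its underside. One of three alike
- polish_tin: round metal polish tin with a yellow band, 60 mm across, 50 mm tall, origin under its centre; leave alone
- hammer: hammer lying on the bench; leave alone
- screwdriver: screwdriver lying on the bench; leave alone
- screw_jar: glass jar, 64 mm across, 80 mm tall; leave alone
- tape_roll: blue tape roll, 90 mm across, 30 mm tall; leave alone
Not all that is in view belongs to the job. Leave any purple look-alike of the weight_1 alone.

How it is judged:
On the way:
1. a brass weight sits on the weight pan, over its spindle, out of the fingers ((((horizontal distance between weight_0 and spindle_foot below 0.006 m and z of weight_0 in the frame of spindle_foot between -0.004 and 0.035 m) and contact force between the fingers and weight_0 below 0.05 N) or ((horizontal distance between weight_1 and spindle_foot below 0.006 m and z of weight_1 in the frame of spindle_foot between -0.004 and 0.035 m) and contact force between the fingers and weight_1 below 0.05 N) or ((horizontal distance between weight_2 and spindle_foot below 0.006 m and z of weight_2 in the frame of spindle_foot between -0.004 and 0.035 m) and contact force between the fingers and weight_2 below 0.05 N))), for 0.2 s.
At the end, for the whole second after the job is handed in: the beam floats at rest within 0.02 rad of level; at least one brass weight sits flat on the weight pan over its spindle and every other one is on the spindle too or flat on the bench; the carton stands upright on the goods pan, within 30 mm of its centre (value of joint beam between -0.02 and 0.02 rad and velocity of joint beam between -0.03 and 0.03 rad/s and horizontal distance between carton and goods_plate below 0.03 m and z of carton in the frame of goods_plate between -0.005 and 0.01 m and angle between carton's own z axis and vertical below 0.1 rad and ((horizontal distance between weight_0 and spindle_foot below 0.006 m and z of weight_0 in the frame of spindle_foot between -0.004 and 0.035 m) or (horizontal distance between weight_1 and spindle_foot below 0.006 m and z of weight_1 in the frame of spindle_foot between -0.004 and 0.035 m) or (horizontal distance between weight_2 and spindle_foot below 0.006 m and z of weight_2 in the frame of spindle_foot between -0.004 and 0.035 m)) and ((horizontal distance between weight_0 and spindle_foot below 0.006 m and z of weight_0 in the frame of spindle_foot between -0.004 and 0.035 m) or height (world z) of weight_0 below 0.006 m) and ((horizontal distance between weight_1 and spindle_foot below 0.006 m and z of weight_1 in the frame of spindle_foot between -0.004 and 0.035 m) or height (world z) of weight_1 below 0.006 m) and ((horizontal distance between weight_2 and spindle_foot below 0.006 m and z of weight_2 in the frame of spindle_foot between -0.004 and 0.035 m) or height (world z) of weight_2 below 0.006 m)); the robot touches nothing.
It fails at once if the robot presses on the balance with more than 12 N (contact force between any of the fingers, the arm and balance above 12 N).
It fails at once if a brass weight is pressed or dropped on the balance with more than 12 N (contact force between any of weight_0, weight_1, weight_2 and balance above 12 N).
It fails at once if the robot pushes the carton (contact force between any of the fingers, the arm and carton above 1.5 N).
It fails at once if a bystander is moved by more than 30 mm (distance of any of polish_tin, hammer, screwdriver, screw_jar, tape_roll from where it was at the start of the episode above 0.03 m).
It also fails if it takes over 72 s, if anything falls off the work surface, if the arm or the gripper's body presses on something with over 40 N, if the wrist force passes 120 N, or if a joint passes its speed limit or range.

## Working session

There is one attempt and no reset: what is moved stays moved. The work goes in short steps, each a Python script; the robot and the scene stay as the last script left them, time stands still between calls to the robot, and variables do not carry over. Pictures are saved under pics/ and viewed, at most 10 in all, crops included, and the job is handed in when it is done.

```bash
mkdir -p pics; ls; python3 - <<'E'
from bench import manip, effector, viewer
import cv2
for n in("scene","top"):
    im=viewer.get_image(n); cv2.imwrite(f"pics/{n}0.png",im[:,:,::-1]); c=viewer.get_calibration(n); print(n,c)
print(manip.current_clock(), manip.current_tcp_rot(), manip.grip_depth)
E
```

```text
pics
scene {'vfov': 55.762261798845, 'cx': 323.2159312742713, 'cy': 202.56962243792262, 'eye': array([0.95595334, 0.56520267, 1.00590218]), 'attitude': array([ 0.26970423,  0.90266704, -0.32241824, -0.09218639])}
top {'vfov': 51.40509903127578, 'cx': 315.69003379626764, 'cy': 200.89238591762285, 'eye': array([ 0.33250893, -0.04208399,  1.30827107]), 'attitude': array([ 0.71296425, -0.69337738,  0.07170202, -0.07595135])}
0.1 [ 2.03445798e-01  9.79085794e-01 -8.81035736e-04 -1.96412843e-04] 0.0188
```

View pics/scene0.png

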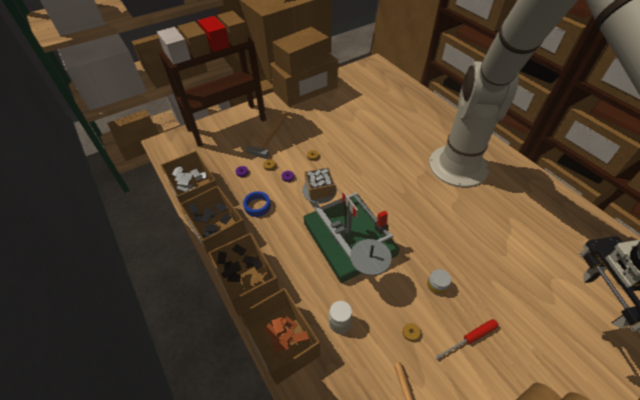

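View pics/top0.png

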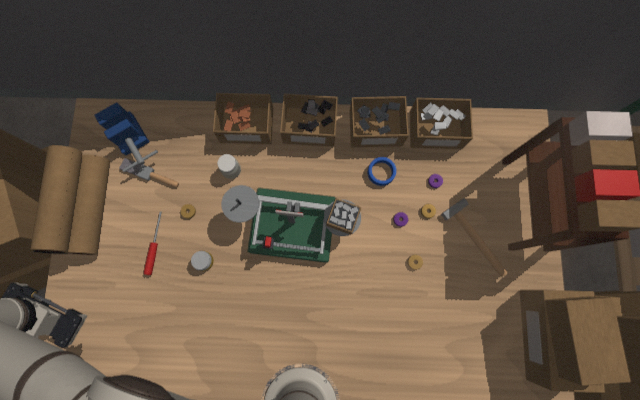

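Scene and top views both show three brass rings, at top-view (188,212), (428,211) and (415,262). The purple look-alikes are at (435,181) and (401,219). The weight pan is at (240,204), the carton at (343,217) and the red grip at (268,242). I'll take the brass-coloured ones, and confirm with a crop while measuring.

```bash
cat > h.py <<'E'
from bench import manip, effector, viewer
import cv2, numpy as np
from scipy.spatial.transform import Rotation as R
def ray(n,u,v,c=None):
    c=c or viewer.get_calibration(n); f=200/np.tan(np.radians(c['vfov']/2))
    d=np.array([u-c['cx'],v-c['cy']])
    if n=='wrist':
        r=np.hypot(*d)+1e-9; t=r/f; p=np.r_[d/r*np.sin(t),np.cos(t)]
    else: p=np.r_[d/f,1]
    return np.array(c['eye']),R.from_quat(c['attitude']).apply(p)
def onz(n,u,v,z,c=None):
    e,d=ray(n,u,v,c); return e+d*(z-e[2])/d[2]
def proj(n,P,c=None):
    c=c or viewer.get_calibration(n); f=200/np.tan(np.radians(c['vfov']/2))
    p=R.from_quat(c['attitude']).inv().apply(np.array(P)-c['eye'])
    if n=='wrist':
        r=np.hypot(p[0],p[1]); t=np.arctan2(r,p[2]); return np.array([c['cx'],c['cy']])+p[:2]/r*t*f
    return np.array([c['cx'],c['cy']])+p[:2]/p[2]*f
def two(n1,p1,n2,p2):
    e1,d1=ray(n1,*p1); e2,d2=ray(n2,*p2)
    s=np.linalg.lstsq(np.c_[d1,-d2],e2-e1,rcond=None)[0]
    a,b=e1+s[0]*d1,e2+s[1]*d2; return (a+b)/2,np.linalg.norm(a-b)
def blobs(im,lo,hi,amin=15):
    m=cv2.inRange(cv2.cvtColor(im,cv2.COLOR_RGB2HSV),lo,hi)
    n,l,s,c=cv2.connectedComponentsWithStats(m); return [(c[i],s[i]) for i in range(1,n) if s[i][4]>=amin],l
def save(im,name,k=1): cv2.imwrite('pics/'+name,cv2.resize(im,None,fx=k,fy=k,interpolation=cv2.INTER_CUBIC)[:,:,::-1])
def down(yaw):  # tool down, tool y axis at angle yaw in the world
    y=np.array([np.cos(yaw),np.sin(yaw),0]); z=np.array([0,0,-1.]); return R.from_matrix(np.c_[np.cross(y,z),y,z]).as_quat()
E
python3 - <<'E'
from h import *
im=cv2.imread('pics/top0.png')[:,:,::-1].copy(); sc=cv2.imread('pics/scene0.png')[:,:,::-1].copy()
save(im[155:285,170:450],'crop1.png',2.8)
hsv=cv2.cvtColor(im,cv2.COLOR_RGB2HSV)
for p in [(182,212),(423,211),(409,262),(268,242),(320,230),(290,225)]: print(p,hsv[p[1],p[0]])
b,l=blobs(im,(60,80,20),(90,255,140),100)
for c,s in b: print('green',c,s)
m=np.isin(l,1+np.argsort([0])) 
mask=cv2.inRange(hsv,(60,80,20),(90,255,140)); mask[:180]=0; mask[270:]=0; mask[:,:240]=0; mask[:,345:]=0
r=cv2.minAreaRect(cv2.findNonZero(mask)); print(r)
for p in cv2.boxPoints(r): print(p,onz('top',*p,0.045))
for n,i in(('top',im),('scene',sc)):
    for c,s in blobs(i,(0,180,90),(6,255,255),15)[0]: print(n,'red',c,s)
    for c,s in blobs(i,(12,150,60),(24,255,255),25)[0]:
        print(n,'brass',c,s,onz(n,*c,0.0075))
E
```

```text
(182, 212) [ 19 137 138]
(423, 211) [ 19 144 151]
(409, 262) [ 18 135 140]
(268, 242) [  1 180 171]
(320, 230) [72 98 47]
(290, 225) [73 87 53]
green [296.26814516 196.        ] [258 189  77  15 496]
green [290.1167426  226.21070615] [ 258  202   66   46 1756]
green [292.45918367 249.85276968] [249 216  82  46 686]
((291.8265380859375, 224.77920532226562), (79.98616027832031, 64.7355728149414), 6.842773914337158)
[248.26186 252.15146] [0.43622439 0.16913852 0.045     ]
[255.97481 187.877  ] [0.63706205 0.15739639 0.045     ]
[335.39124 197.40695] [ 0.61334825 -0.09162765  0.045     ]
[327.67828 261.6814 ] [ 0.41433076 -0.07202876  0.045     ]
top red [267.42105263 241.13157895] [265 237   6  10  38]
top red [150.28571429 258.91964286] [144 243  13  32 224]
scene red [210.33442623  24.26557377] [198  16  27  21 305]
scene red [381.         215.94736842] [377 211  10  15  57]
scene red [480.96261682 330.53271028] [464 320  34  24 321]
scene brass [273.00759707  39.52335397] [ 218    0  111  104 3554] [ 0.13297804 -1.19390294  0.0075    ]
scene brass [405.36284355  32.82346723] [ 371   
[... 2016 characters left out ...]
83721892 -0.03222669  0.0075    ]
scene brass [435.23684211 289.15789474] [427 280  21  14  76] [0.42470311 0.32444094 0.0075    ]
scene brass [294.11982882 321.54778887] [249 288  70  72 701] [0.81097028 0.18477176 0.0075    ]
scene brass [272.19230769 320.19230769] [266 316  16  10  26] [0.85895831 0.14873284 0.0075    ]
scene brass [411.28957529 331.5984556 ] [403 323  18  18 259] [0.5640623  0.37974203 0.0075    ]
scene brass [292.32 343.76] [285 340  14  11  50] [0.84504836 0.2337046  0.0075    ]
scene brass [405.03333333 382.98888889] [397 370  16  30  90] [0.66187371 0.46751324 0.0075    ]
scene brass [546.69542254 394.03521127] [517 383  71  17 568] [0.39391832 0.67246764 0.0075    ]
```

View pics/crop1.png

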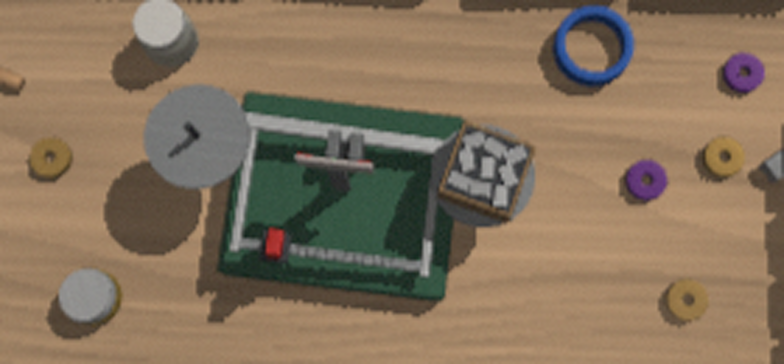

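The crop confirms it: brass rings at crop (50,158), (724,157) and (688,299), with the purple ones at (646,180) and (744,72) left alone. I'll hover over the nearest brass weight at about (0.564, 0.380) and look with the wrist camera.

```bash
python3 - <<'E'
from h import *
for y in(-0.09,-0.09+np.pi):
    q=manip.solve_ik([0.564,0.38,0.22],down(y)); print(y,q)
q=manip.current_q()
yaw=min((-0.09,-0.09+np.pi),key=lambda y:np.abs(np.array(manip.solve_ik([0.564,0.38,0.22],down(y)))-q).max())
print(yaw, manip.current_clock())
manip.move_pose([0.564,0.38,0.22],down(yaw))
c=viewer.get_calibration('wrist'); im=viewer.get_image('wrist'); save(im,'w1.png')
print(manip.current_clock(),c,manip.current_tool_pos())
for P in([0.564,0.38,0.015],[0.566,0.188,0.188],[0.566,0.188,0.136]): print(proj('wrist',P,c))
E
```

```text
-0.09 [-0.56150808  0.52804009 -0.10283479  1.48213031  0.05710204  1.13434975
 -0.76457568]
3.0515926535897933 [-0.15742985  0.63059985 -0.72574046  1.46581043  0.43170775  1.20897257
  2.1107109 ]
-0.09 0.1
1.55 {'vfov': 65.70646984690485, 'cx': 320.64245097681055, 'cy': 201.83685691595593, 'eye': array([0.5682343 , 0.45176628, 0.37788776]), 'attitude': array([ 0.99052503, -0.0432653 , -0.00630409,  0.13018654])} [0.5620726  0.38253607 0.22002881]
[322.73262626 181.42151189]
[342.36514713 413.36410898]
[339.93324673 376.83618157]
```

View pics/w1.png

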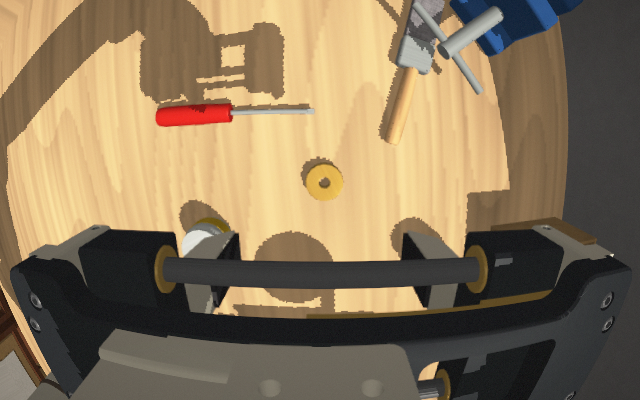

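The wrist view shows the brass ring at (324,181), clear of everything. I'll measure it, grasp it, lift it, and go look at the spindle from above.

```bash
cat >> h.py <<'E'
def brass(c,im,near,z=0.013):
    bl,l=blobs(im,(16,130,70),(28,255,255),60)
    u=proj('wrist',near,c); b=min(bl,key=lambda t:np.hypot(*(t[0]-u)))
    k=[i for i in np.unique(l) if i and abs(np.argwhere(l==i).mean(0)[::-1]-b[0]).max()<.01][0]
    (x,y),r=cv2.minEnclosingCircle(cv2.findNonZero((l==k).astype(np.uint8)))
    return onz('wrist',x,y,z,c),(x,y,r)
def grab(near,yaw):
    o=down(yaw); manip.move_pose([near[0],near[1],0.12],o)
    c=viewer.get_calibration('wrist'); p,px=brass(c,viewer.get_image('wrist'),[near[0],near[1],.013]); print('weight',p,px)
    assert np.hypot(*(p[:2]-near[:2]))<.03
    manip.servo_line([p[0],p[1],0.05],vel=.12); manip.servo_line([p[0],p[1],0.004],vel=.06)
    effector.close(20); print('gap',manip.current_finger_gap(),'tcp',manip.current_tool_pos(),'F',manip.current_gripper_force())
    manip.servo_line([p[0],p[1],0.12],vel=.15)
    return p
E
python3 - <<'E'
from h import *
p=grab(np.array([0.564,0.38,0]),-0.09)
print(manip.current_finger_gap(),manip.current_force(),manip.current_clock())
manip.servo_line([p[0],p[1],.30],vel=.3)
for i,(x,y) in enumerate([(0.56,0.10),(0.56,0.06)]):
    manip.move_pose([x,y,.30],down(-0.09)); manip.sleep(.2)
    c=viewer.get_calibration('wrist'); im=viewer.get_image('wrist'); np.savez(f's{i}.npz',im=im,**c)
    print(manip.current_clock(),manip.current_tool_pos(),proj('wrist',[.566,.188,.188],c),proj('wrist',[.566,.188,.136],c))
    save(im,f's{i}.png')
E
```

```text
weight [0.5658371  0.38028213 0.013     ] (324.0, 200.8829803466797, 25.902387619018555)
gap 0.04486483491195836 tcp [0.56579559 0.38031213 0.00401284] F 20.000052340328693
0.0454220841362668 [-0.95897547 -0.43201924 -2.32180294] 5.4583
7.5417 [0.56001561 0.10162849 0.29978672] [319.03945744 101.85830616] [319.31368891 104.88730833]
8.075 [0.55995165 0.061175   0.29998074] [314.62138535  56.13749158] [315.58818511  66.32573133]
```

View pics/s0.png

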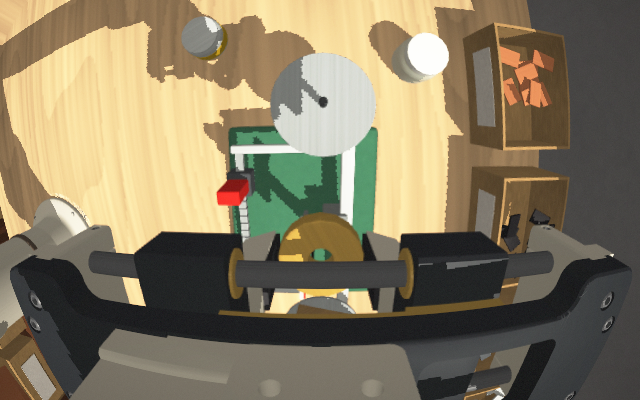

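The wrist view shows the spindle as a dark dot at (322,101) on the pan, which is centred near (324,104). The red grip is at (232,191), and the held ring's hole is at (321,254). I'll measure the spindle and the held hole in both frames.

```bash
python3 - <<'E'
from h import *
for i in(0,1):
    d=np.load(f's{i}.npz'); im=d['im']; c={k:(d[k] if d[k].ndim else float(d[k])) for k in('vfov','cx','cy','eye','attitude')}
    g=cv2.cvtColor(im,cv2.COLOR_RGB2GRAY)
    u=proj('wrist',[.566,.188,.16],c).astype(int); x0,y0=u-20; y0=max(y0,0)
    w=g[y0:y0+40,x0:x0+40]; 
    n,l,s,ce=cv2.connectedComponentsWithStats((w<60).astype(np.uint8))
    for k in range(1,n):
        if s[k][4]>20:
            q=ce[k]+[x0,y0]; print(i,'dark',q,s[k],'tip plane',onz('wrist',*q,.188,c),'mid',onz('wrist',*q,.162,c))
            top=s[k][:2]+[x0,y0]; 
    # pan disc: bright grey low-saturation
    hsv=cv2.cvtColor(im,cv2.COLOR_RGB2HSV); m=cv2.inRange(hsv,(0,0,70),(180,40,255)); m[170:]=0
    n,l,s,ce=cv2.connectedComponentsWithStats(m); k=1+np.argmax([s[j][4] if abs(ce[j]-u).max()<30 else 0 for j in range(1,n)])
    h=cv2.convexHull(cv2.findNonZero((l==k).astype(np.uint8))); (cx,cy),r=cv2.minEnclosingCircle(h); e=cv2.fitEllipse(h); print('pan',(cx,cy,r),e,s[k],onz('wrist',e[0][0],e[0][1],.136,c),'px radius->m',r)
    # held ring
    b,px=brass(c,im,[d['eye'][0]-.006,d['eye'][1]-.07,.308],.31); print('ring',px,b)
    save(im[200:300,240:400],f'ring{i}.png',4)
    for cc,ss in blobs(im,(0,180,120),(5,255,255),40)[0]: print('red',cc,ss,onz('wrist',*cc,.14,c))
    # grey profile around
    print(w[:,20+0][::2])
E
```

```text
0 dark [322.2        101.08888889] [20 14  8  9 45] tip plane [0.56875725 0.1884304  0.188     ] mid [0.56902321 0.19005577 0.162     ]
pan (300.0391845703125, 120.82257843017578, 80.1379623413086) ((303.0208740234375, 132.1602325439453), (123.58646392822266, 173.3759307861328), 36.41462707519531) [ 230   53  146  117 9560] [0.54675311 0.16133334 0.136     ] px radius->m 80.1379623413086
ring (320.5, 254.6914825439453, 42.717933654785156) [0.55986021 0.10365177 0.31      ]
red [232.41640867 192.29102167] [217 180  32  26 646] [0.46417948 0.10576702 0.14      ]
[219 218 219 219 220 220 199 118  67  51  75 170 217 219 220 219 218 220
 219 217]
1 dark [317.87719298  58.61403509] [20 10  8 15 57] tip plane [0.56858048 0.18549477 0.188     ] mid [0.56882689 0.19077338 0.162     ]
pan (305.44158935546875, 97.43598175048828, 84.30229187011719) ((299.74237060546875, 112.16345977783203), (134.91693115234375, 200.49502563476562), 24.376903533935547) [ 226   17  146  153 9973] [0.54545299 0.14156726 0.136     ] px radius->m 84.30229187011719
ring (320.4814758300781, 254.73736572265625, 42.6066780090332) [0.5597947  0.06266197 0.31      ]
red [227.19322034 156.58135593] [211 146  33  22 590] [0.46406845 0.10420273 0.14      ]
red [299.44262295 188.50819672] [298 179   4  21  61] [0.53743076 0.06225093 0.14      ]
[218 218 219 219 219 198 125  58  64  72  84  92 137 221 221 220 220 218
 220 219]
```

```bash
python3 - <<'E'
from h import *
o=down(-0.09); manip.move_pose([.569,.190,.23],o); manip.servo_line([.569,.190,.197],vel=.1); manip.sleep(.3)
c=viewer.get_calibration('wrist'); im=viewer.get_image('wrist'); save(im[190:310,240:400],'fit1.png',5)
print(manip.current_tool_pos(),manip.current_force(),manip.current_clock(),proj('wrist',[.569,.19,.188],c),proj('wrist',[.569,.19,.208],c))
E
```

```text
[0.56928853 0.19013654 0.1975156 ] [ 0.67466775  0.30511458 -2.41478613] 9.55 [320.35048028 243.14878843] [320.35924006 257.77345588]
```

View pics/fit1.png

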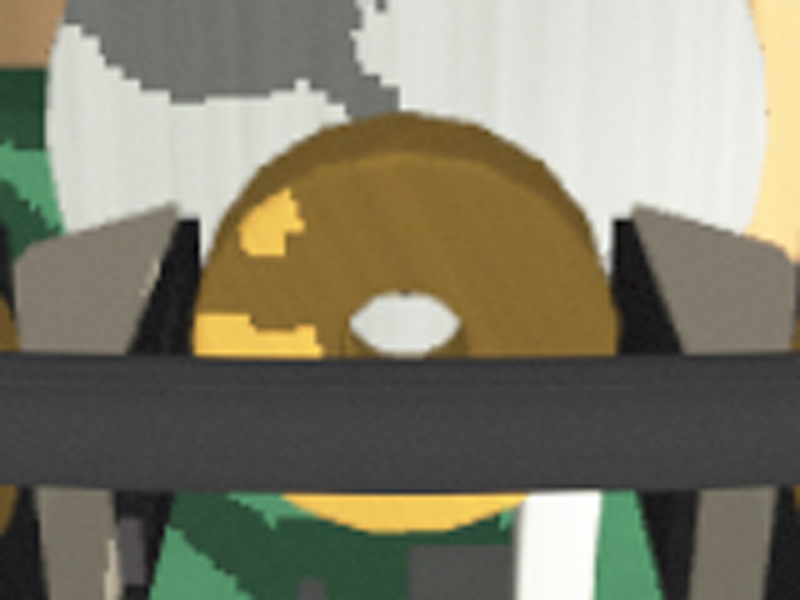

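The crop shows the hole centred at about (405,342), with the spindle tip just peeking at its rim at (403,292). That matches the prediction to within about 1 mm, so I'll lower with a force guard.

```bash
cat >> h.py <<'E'
def lower(xy,z0,z1,lim=1.5,vel=.05,step=.004):
    f0=manip.current_force()[2]; z=z0
    while z>z1+1e-6:
        z=max(z-step,z1); manip.servo_line([xy[0],xy[1],z],vel=vel); f=manip.current_force()-[0,0,f0]
        if f[2]>lim: print('contact at',z,f); return z
    print('end',z,f); return z
E
python3 - <<'E'
from h import *
xy=[.569,.190]
print('F',manip.current_force())
z=lower(xy,.197,.166)
if z<.167: z=lower(xy,z,.1385,lim=1.2,step=.0015,vel=.03)
print(manip.current_force(),manip.current_tool_pos(),manip.current_clock())
E
```

```text
F [ 0.67466775  0.30511458 -2.41478613]
end 0.166 [-0.123679    0.48439926 -0.17909798]
contact at 0.1585 [-0.18371956  0.04850762  1.26311459]
[-0.18371956  0.04850762 -1.33076953] [0.56888761 0.18996838 0.15836214] 12.8
```

```bash
python3 - <<'E'
from h import *
xy=[.569,.190]
manip.sleep(.2); f=manip.current_force(); print(f)
for z in (.1565,.1545,.1525,.1505):
    manip.servo_line([*xy,z],vel=.04); f=manip.current_force(); print(z,manip.current_tool_pos()[2],f,manip.current_wrist_torque().round(2))
    if f[2]>1.5: break
c=viewer.get_calibration('wrist'); im=viewer.get_image('wrist'); save(im[100:340,160:480],'fit2.png',2.5); im=viewer.get_image('scene'); save(im,'sc2.png'); save(im[180:280,290:410],'sc2c.png',5)
print(manip.current_clock())
E
```

```text
[-0.59182304 -0.30160163 -2.56554678]
0.1565 0.15626617765977244 [ 0.18169749  0.01731397 -1.57939711] [-0.11  0.07  0.03]
0.1545 0.15429833258348127 [ 0.19059489 -0.37326891 -0.82590885] [-0.1   0.03  0.01]
0.1525 0.15231679688971483 [ 0.22238363 -0.47739534 -2.52582989] [-0.03  0.05  0.03]
0.1505 0.15032882098898565 [-0.10403     0.17284642 -1.86285743] [-0.1   0.1   0.01]
14.1
```

It was only sensor noise; the force returns to the free-hanging value. I'll continue with averaged readings.

```bash
cat >> h.py <<'E'
def favg(n=8):
    F=[]
    for _ in range(n): manip.sleep(.01); F.append(manip.current_force())
    return np.mean(F,0)
E
python3 - <<'E'
from h import *
xy=[.569,.190]; f0=favg(12); print(f0)
for z in np.arange(.1475,.1365,-.0015):
    manip.servo_line([*xy,z],vel=.05); f=favg()-f0; print(round(z,4),manip.current_tool_pos()[2].round(4),f.round(2))
    if f[2]>.9: break
print(manip.current_clock())
E
```

```text
[ 0.32500661 -0.09571696 -2.16787951]
0.1475 0.1473 [-0.42  0.32  0.18]
0.146 0.146 [-0.71  0.21  0.12]
0.1445 0.1445 [-0.23  0.01  0.28]
0.143 0.1429 [-0.27  0.29  0.23]
0.1415 0.1414 [-0.11  0.37  0.09]
0.14 0.1401 [0.07 0.29 1.11]
16.1
```

```bash
cat >> h.py <<'E'
def panz(xy=(.569,.19),cam='scene'):
    im=viewer.get_image(cam); bl,_=blobs(im,(12,110,40),(28,255,255),25)
    u=proj(cam,[*xy,.13])
    for c,s in bl:
        if np.hypot(*(c-u))<25: print(cam,'ring px',c,s,[(z,proj(cam,[*xy,z+.0075]).round(1)) for z in(.106,.121,.136)])
    return im
E
python3 - <<'E'
from h import *
xy=[.569,.190]; effector.open_jaws(); manip.servo_line([*xy,.21],vel=.2); print(manip.current_clock()); manip.servo_line([*xy,.30],vel=.3)
manip.sleep(.5); im=panz(); save(im,'sc3.png'); im=panz(cam='top'); save(im,'top3.png')
print(manip.current_clock(),manip.current_finger_gap())
E
```

```text
17.5
scene ring px [370.61395349 256.4372093 ] [362 248  18  17 215] [(0.106, array([369.7, 260.1])), (0.121, array([370.2, 257.3])), (0.136, array([370.7, 254.3]))]
top ring px [239.9030303  203.69090909] [232 196  16  16 165] [(0.106, array([240.2, 204.5])), (0.121, array([239.3, 203.5])), (0.136, array([238.3, 202.5]))]
18.55 0.09187198360705769
```

```bash
python3 - <<'E'
from h import *
a=cv2.imread('pics/scene0.png')[:,:,::-1]; b=cv2.imread('pics/sc3.png')[:,:,::-1]
im=np.hstack([a[175:275,320:400],b[175:275,320:400]]); save(im,'cmp.png',5)
E
```

```text
(no output)
```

View pics/cmp.png

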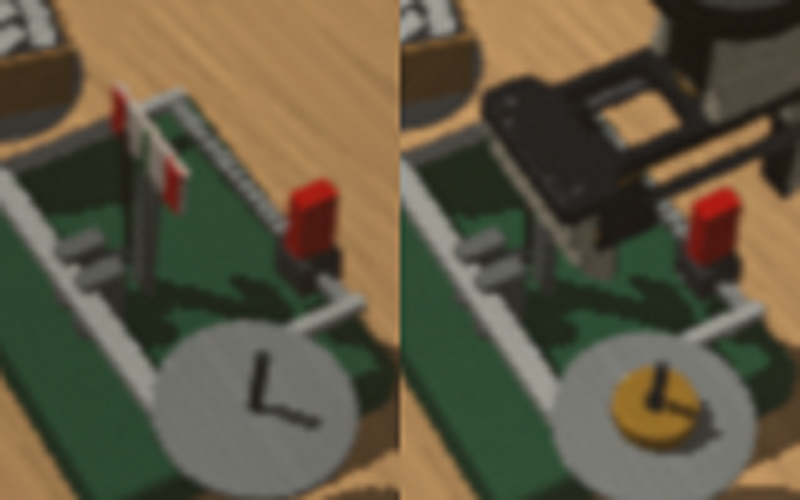

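The crop pair shows the pan sank about 13 px, i.e. roughly 15 mm, so the beam may be floating near level. The gripper hides the dial. I'll move to the poise pre-position and read the dial again.

```bash
python3 - <<'E'
from h import *
q0=np.array(manip.current_q()); P=[.44,.105,.28]
for y in(np.pi/2-.09,-np.pi/2-.09):
    q=manip.solve_ik(P,down(y)); print(y,None if q is None else (np.round(q,2),np.abs(q-q0).max()))
    if q is not None: 
        q=manip.solve_ik([.464,-.02,.115],down(y)); print(q)
ys=[y for y in(-np.pi/2-.09,np.pi/2-.09) if manip.solve_ik(P,down(y)) is not None]
y=min(ys,key=lambda y:np.abs(manip.solve_ik(P,down(y))-q0).max()); print('yaw',y)
manip.move_pose(P,down(y)); im=panz(); save(im,'sc4.png'); im=im[175:275,320:400]
w=viewer.get_image('wrist'); save(w,'w4.png')
b=cv2.resize(im,None,fx=5,fy=5,interpolation=cv2.INTER_CUBIC); w=cv2.resize(w,(400,250)); out=np.zeros((500,800,3),np.uint8); out[:,:400]=b; out[:250,400:]=w; save(out,'v8.png')
print(manip.current_clock())
E
```

```text
1.4807963267948965 (array([-0.04,  0.07, -0.26,  1.96,  0.02,  1.12,  1.17]), np.float64(1.6470466816794307))
[ 0.1634674   0.3086382  -0.20476423  2.10506524  0.0921293   0.73606102
  1.38055905]
-1.6607963267948966 (array([-0.42,  0.05,  0.13,  1.97, -0.01,  1.11, -1.95]), np.float64(1.4672388423638019))
[-0.21265431  0.30476764  0.22815882  2.11748363 -0.10202532  0.72936643
 -1.57928162]
yaw -1.6607963267948966
scene ring px [370.61395349 256.4372093 ] [362 248  18  17 215] [(0.106, array([369.7, 260.1])), (0.121, array([370.2, 257.3])), (0.136, array([370.7, 254.3]))]
19.9667
```

View pics/v8.png

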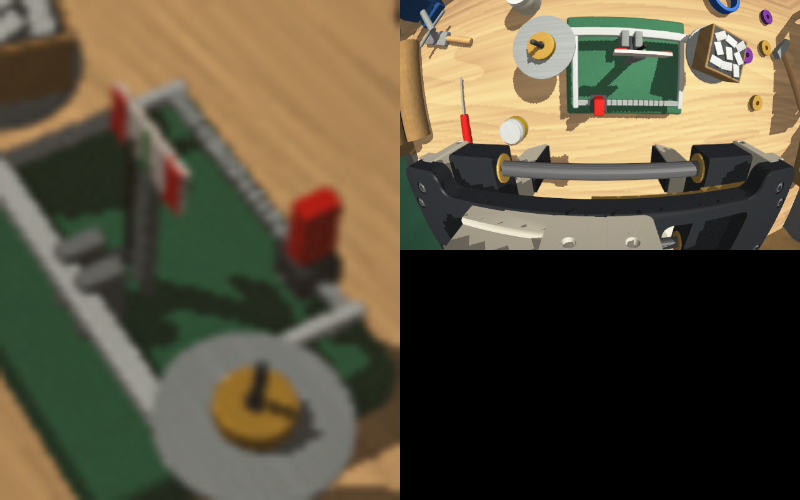

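```bash
python3 - <<'E'
from h import *
for n in('scene0','sc4'):
    im=cv2.imread(f'pics/{n}.png')[:,:,::-1].copy(); hsv=cv2.cvtColor(im,cv2.COLOR_RGB2HSV)
    roi=np.zeros(im.shape[:2],np.uint8); roi[235:280,345:395]=255
    g=cv2.inRange(hsv,(0,0,80),(180,45,255))&roi; k=cv2.connectedComponentsWithStats(g); j=1+np.argmax(k[2][1:,4]); h=cv2.convexHull(cv2.findNonZero((k[1]==j).astype(np.uint8)))
    print(n,'pan',cv2.boundingRect(h),cv2.fitEllipse(h)); 
    for c,s in blobs(im,(0,180,90),(6,255,255),30)[0]:
        if abs(c[0]-381)<8: print('red',c,s)
    print(im[196:212,340:358].astype(int).sum(2)//3)
print([proj('scene',[.569,.19,z]).round(2) for z in(.136,.121,.106)])
E
```

```text
scene0 pan (345, 235, 47, 40) ((368.9694519042969, 248.135009765625), (47.33586883544922, 53.55342102050781), 152.42724609375)
red [381.         215.94736842] [377 211  10  15  57]
[[131 122  94  59  59  97 138 152 147 134 117  98  84  79  89 105 106  93]
 [125 114  84  54  55  82 121 141 138 106  78  68  64  64  77  96 108 106]
 [101  88  66  51  56  76 104 124 131 104  67  55  56  57  64  80  98 109]
 [ 74  68  58  49  59  79 100 114 128 127  96  66  55  54  57  66  86 105]
 [ 66  64  56  51  56  76  99 106 115 126 125  95  63  55  56  58  70  90]
 [ 65  61  54  45  43  65  94 101  94 100 126 123  79  56  54  52  54  64]
 [ 58  50  42  37  36  55  86  94  80  82 120 133 101  66  48  41  38  42]
 [ 42  37  34  32  32  51  83  91  75  75 110 132 128  93  51  34  31  35]
 [ 35  34  33  32  32  50  79  87  67  70 100 120 135 125  81  42  33  38]
 [ 34  33  33  31  29  40  66  79  63  71  98 109 121 132 116  68  45  49]
 [ 34  34  33  32  27  31  49  62  60  73  98 103 105 114 120 100  69  55]
 [ 34  34  33  32  29  27  34  43  49  72  98 103  96  91 114 128 103  68]
 [ 33  33  34  33  
[... 1041 characters left out ...]
34  98  56  38  37  37]
 [ 36  36  36  37  37  37  51  75  77  78 107 127 143 131  86  44  33  37]
 [ 35  36  35  36  34  34  51  75  77  78 102 115 127 138 121  68  41  44]
 [ 36  35  35  35  33  32  43  62  68  78 103 110 111 120 123 100  69  56]
 [ 35  36  35  35  33  30  34  45  55  73 100 107 101  96 118 133 108  72]
 [ 35  35  35  35  34  29  31  42  51  64  89 105  96  78  96 131 134 100]
 [ 36  36  35  36  33  30  32  43  53  61  85 103  95  69  68 101 127 119]
 [ 35  35  34  36  33  29  31  45  56  63  82 101  96  67  55  67  85  88]
 [ 35  35  35  35  32  29  32  44  56  58  69  92  91  64  52  56  64  64]]
[array([370.43, 255.79]), array([369.93, 258.7 ]), array([369.45, 261.55])]
```

The pan drop looks like 10–20 mm, but that's ambiguous. I'll triangulate the ring on the pan and the red grip from two wrist poses.

```bash
cat >> h.py <<'E'
def rayt(c,u): return ray('wrist',u[0],u[1],c)
def tri(obs):
    A=[];b=[]
    for e,d in obs:
        d=d/np.linalg.norm(d); M=np.eye(3)-np.outer(d,d); A.append(M); b.append(M@e)
    return np.linalg.lstsq(np.vstack(A),np.hstack(b),rcond=None)[0]
def tilt(yaw=-np.pi/2-.09,ys=(.13,.25),x=.47,z=.28,tag='t'):
    ob=[];rd=[]
    for i,y in enumerate(ys):
        manip.move_pose([x,y,z],down(yaw)); manip.sleep(.25)
        c=viewer.get_calibration('wrist'); im=viewer.get_image('wrist'); save(im,f'{tag}{i}.png')
        p,px=brass(c,im,[.569,.19,.13]); ob.append(rayt(c,px)); 
        u=proj('wrist',[.464,.105,.145],c)
        bl=blobs(im,(0,180,100),(6,255,255),40)[0]
        b=min(bl,key=lambda t:np.hypot(*(t[0]-u))) if bl else None
        if b is not None: rd.append(rayt(c,b[0]))
        print(px,b, onz('wrist',px[0],px[1],.121+.013,c))
    print('ring top',tri(ob),'red',tri(rd) if len(rd)>1 else None,manip.current_clock())
E
python3 - <<'E'
from h import *
tilt()
E
```

```text
(250.6764678955078, 97.67646789550781, 23.110523223876953) (array([343.82698962, 194.60726644]), array([335, 178,  19,  34, 578], dtype=int32)) [0.56919936 0.18940448 0.134     ]
(372.2742004394531, 86.84677124023438, 23.302841186523438) (array([451.7856049 , 185.91117917]), array([437, 171,  29,  31, 653], dtype=int32)) [0.56908572 0.18906818 0.134     ]
ring top [0.56905836 0.18921719 0.13485734] red [0.46135908 0.10642791 0.12812106] 21.4
```

Triangulation puts the ring's top at z ≈ 0.135, so the pan is at about 0.120: the beam is floating close to level. I'll look at needle and mark from the +x side with the wrist camera.

```bash
cat >> h.py <<'E'
def dialview(tag):
    y=np.pi/2-.09
    manip.move_pose([.79,.02,.20],down(y)); manip.sleep(.3)
    c=viewer.get_calibration('wrist'); im=viewer.get_image('wrist'); save(im,tag+'.png')
    u=proj('wrist',[.555,.04,.17],c); print('dial px',u,c['eye'],manip.current_clock()); return im,u,c
E
python3 - <<'E'
from h import *
print(manip.solve_ik([.79,.02,.2],down(np.pi/2-.09)))
im,u,c=dialview('d1'); x,y=np.clip(u.astype(int),[80,60],[560,340]); save(im[y-60:y+60,x-80:x+80],'d1c.png',5); print(x,y)
E
```

```text
[ 0.17726208  0.78957921 -0.44657938  1.13942418  0.32590168  1.27934855
  1.23605126]
dial px [ 318.00516564 -103.60934838] [0.72043154 0.02666845 0.35795012] 24.625
318 60
```

View pics/d1c.png

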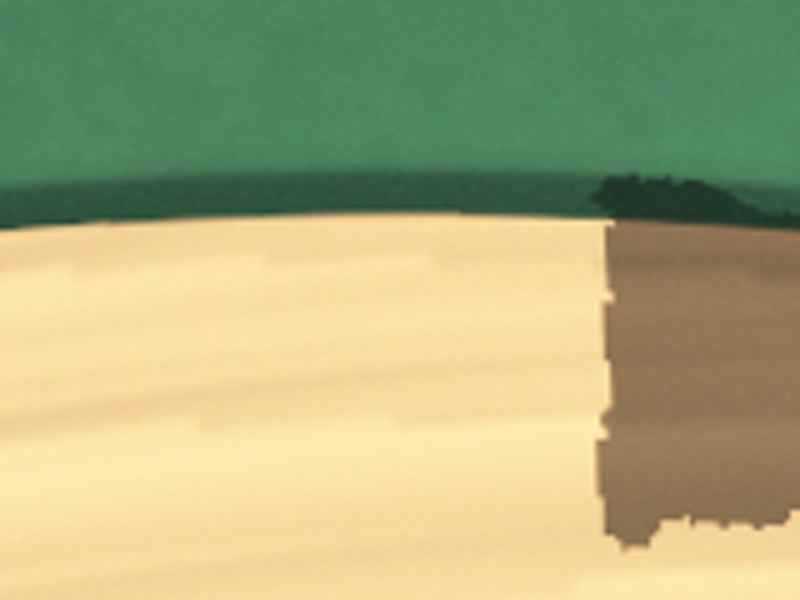

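The dial fell outside the frame (row −104), so the view shows only the base edge. I'll tilt the tool and check the projection numerically before viewing.

```bash
cat >> h.py <<'E'
def dialview(tag,a=.65,E=(.745,.05,.37),go=True):
    q=(R.from_euler('y',a)*R.from_quat(down(np.pi/2-.09)))
    Rt=R.from_quat(manip.current_tcp_rot()); c=viewer.get_calibration('wrist')
    off=np.array([-.0700,0,0]) if c is None else Rt.inv().apply(c['eye']-manip.current_tool_pos())
    P=np.array(E)-q.apply(off); print('tcp',P,manip.solve_ik(P,q.as_quat()))
    manip.move_pose(P,q.as_quat()); manip.sleep(.3)
    c=viewer.get_calibration('wrist'); im=viewer.get_image('wrist'); save(im,tag+'.png')
    u=proj('wrist',[.555,.04,.17],c); print('dial px',u,c['eye'],manip.current_clock()); return im,u,c
E
python3 - <<'E'
from h import *
im,u,c=dialview('d2')
hsv=cv2.cvtColor(im,cv2.COLOR_RGB2HSV)
for cc,s in blobs(im,(0,150,80),(8,255,255),20)[0]: print('red',cc,s)
x,y=u.astype(int); 
for cc,s in blobs(im,(0,0,150),(180,60,255),80)[0]: print('white',cc,s)
E
```

```text
tcp [0.70484561 0.04360848 0.20229532] NoneTraceback (most recent call last):
  File "<stdin>", line 2, in <module>
  File "h.py", line 87, in dialview
    manip.move_pose(P,q.as_quat()); manip.sleep(.3)
    ~~~~~~~~~~~~~~~^^^^^^^^^^^^^^^
bench.PlanningError: the arm cannot take that pose within its joint ranges
```

```bash
python3 - <<'E'
from h import *
Rt=R.from_quat(manip.current_tcp_rot()); c=viewer.get_calibration('wrist'); off=Rt.inv().apply(c['eye']-manip.current_tool_pos()); Rc=Rt.inv()*R.from_quat(c['attitude'])
D=np.array([.555,.04,.17]); q0=manip.current_q(); best=[]
for a in(.2,.35,.5,.65,.8):
  for yw in (np.pi/2-.09,-np.pi/2-.09,np.pi/2+.4,np.pi/2-.6,0.,np.pi):
   for ex in(.66,.7,.74,.78):
    for ez in(.3,.36,.42,.5):
     for ey in(-.05,.04,.13):
      for ax in('y','x'):
       for sg in(1,-1):
        q=R.from_euler(ax,sg*a)*R.from_quat(down(yw)); E=np.array([ex,ey,ez]); P=E-q.apply(off)
        if P[2]<.15: continue
        cc=dict(c,eye=E,attitude=(q*Rc).as_quat()); pc=R.from_quat(cc['attitude']).inv().apply(D-E)
        if pc[2]<0: continue
        u=proj('wrist',D,cc)
        if not(40<u[0]<600 and 15<u[1]<215): continue
        if P[0]<.67: continue
        s=manip.solve_ik(P,q.as_quat())
        if s is None: continue
        best.append((np.arctan2(ez-.17,ex-.555)+abs(ey-.04)*3,a,yw,ax,sg,E,P.round(3),u.round(0),np.abs(s-q0).max().round(2)))
best.sort(key=lambda t:t[0]); print(len(best)); [print(b) for b in best[:6]]
E
```

```text
693
(np.float64(0.523919347685199), 0.35, 0.0, 'y', 1, array([0.78, 0.04, 0.3 ]), array([ 0.726, -0.03 ,  0.152]), array([103., 135.]), np.float64(1.28))
(np.float64(0.523919347685199), 0.35, 3.141592653589793, 'y', 1, array([0.78, 0.04, 0.3 ]), array([0.726, 0.11 , 0.152]), array([539., 134.]), np.float64(1.29))
(np.float64(0.523919347685199), 0.5, 0.0, 'y', 1, array([0.78, 0.04, 0.3 ]), array([ 0.704, -0.03 ,  0.162]), array([149., 129.]), np.float64(1.27))
(np.float64(0.523919347685199), 0.5, 3.141592653589793, 'y', 1, array([0.78, 0.04, 0.3 ]), array([0.704, 0.11 , 0.161]), array([492., 129.]), np.float64(1.31))
(np.float64(0.523919347685199), 0.65, 0.0, 'y', 1, array([0.78, 0.04, 0.3 ]), array([ 0.684, -0.03 ,  0.174]), array([196., 125.]), np.float64(1.26))
(np.float64(0.6125375566103035), 0.35, 0.0, 'y', 1, array([0.74, 0.04, 0.3 ]), array([ 0.686, -0.03 ,  0.152]), array([130., 131.]), np.float64(1.28))
```

```bash
cat >> h.py <<'E'
def dialview(tag,a=.35,P=(.726,-.03,.165)):
    q=R.from_euler('y',a)*R.from_quat(down(0.)); manip.move_pose(P,q.as_quat()); manip.sleep(.3)
    c=viewer.get_calibration('wrist'); im=viewer.get_image('wrist'); save(im,tag+'.png')
    u=proj('wrist',[.555,.04,.17],c); print('dial px',u,c['eye'],manip.current_clock()); return im,u,c
E
python3 - <<'E'
from h import *
im,u,c=dialview('d2')
for cc,s in blobs(im,(0,150,80),(8,255,255),20)[0]: print('red',cc,s)
x,y=u.astype(int); x0=max(x-80,0); y0=max(y-60,0); print(x0,y0)
for cc,s in blobs(im,(0,0,150),(180,60,255),60)[0]: print('white',cc,s)
save(im[y0:y0+120,x0:x0+160],'d2c.png',5)
E
```

```text
dial px [116.22229957 132.74945016] [0.78003556 0.0398902  0.31356262] 26.1417
red [105.30792227  73.80119581] [ 84  66  44  17 669]
red [95.76213592 96.09708738] [ 78  88  37  18 618]
red [ 97.52869565 168.        ] [ 80 157  36  24 575]
36 72
white [17.18102698 23.08877285] [   0    0   34   51 1149]
white [187.96520251  38.29834569] [ 126    8  100   99 1753]
white [165.25396825  21.3968254 ] [155  17  23   8  63]
white [ 55.37936458 163.56464297] [   0   87  114  153 6358]
white [128.34210526  94.07894737] [126  87   6  15  76]
white [ 17.11295681 112.48726467] [  7  89  21  50 903]
white [128.125 110.35 ] [126 103   6  16  80]
white [205.18213729 167.38845554] [ 178  108   45  129 2564]
white [129.0952381  144.82539683] [127 138   6  14  63]
white [133.28612717 185.56358382] [127 153  19  57 346]
white [  4.6754386  323.43567251] [  0 298  15  43 342]
```

```bash
python3 - <<'E'
import cv2
im=cv2.imread('pics/d2.png')[80:190,60:180]; cv2.imwrite('pics/d2v.png',cv2.resize(im,None,fx=5,fy=5,interpolation=cv2.INTER_NEAREST))
E
```

```text
(no output)
```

View pics/d2v.png

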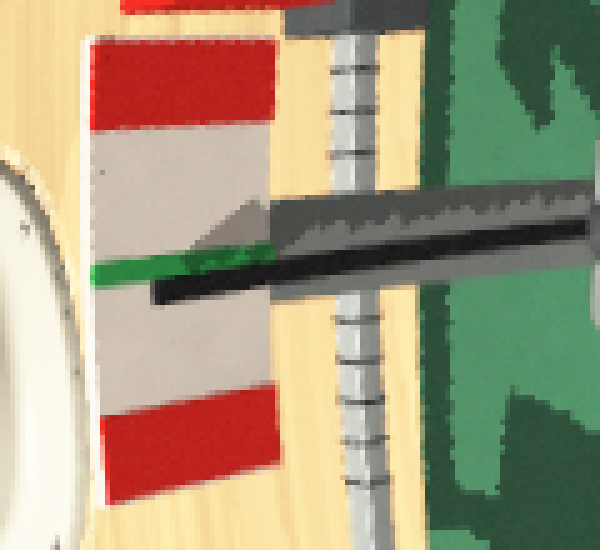

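The last view shows the needle tip at crop (160,293) against the green mark at (160,267). That is about 4 mm towards the goods side, so the beam floats at roughly −0.04 and one weight doesn't quite outweigh the carton. As instructed, I'll add a second weight, the brass ring at top-view (415,262), which the first crop confirmed.

```bash
python3 - <<'E'
from h import *
p=manip.current_tool_pos(); manip.servo_line([p[0],p[1],.30],vel=.4)
manip.move_pose([.46,-.30,.26],down(-.09))
p=grab(np.array([.4233,-.3404,0]),-.09); print(manip.current_clock(),manip.current_finger_gap())
manip.servo_line([p[0],p[1],.30],vel=.4); xy=[.569,.190]
manip.move_pose([*xy,.30],down(-.09)); manip.servo_line([*xy,.205],vel=.2); manip.sleep(.2)
f0=favg(12); print(f0,manip.current_tool_pos(),manip.current_clock())
z=.205
while z>.1351:
    z-=.007; manip.servo_line([*xy,z],vel=.06); f=favg(5)-f0; print(round(z,4),f.round(2))
    if f[2]>1.5: break
print(manip.current_tool_pos(),manip.current_clock())
E
```

```text
weight [ 0.42501949 -0.33974886  0.013     ] (320.5, 199.93243408203125, 26.046531677246094)
gap 0.04487801963368906 tcp [ 0.42499759 -0.33980964  0.00404115] F 20.000043553300202
32.1417 0.044501837552914744
[-0.04560343  0.10647325 -2.10196189] [0.56971669 0.19025821 0.20628086] 35.65
0.198 [-0.   -0.14  0.49]
0.191 [-0.11  0.17 -0.05]
0.184 [ 0.07 -0.11 -0.35]
0.177 [-0.17 -0.07  0.24]
0.17 [ 0.   -0.24  0.39]
0.163 [-0.25  0.09  0.05]
0.156 [ 0.14 -0.    0.17]
0.149 [-0.11 -0.42 -0.09]
0.142 [0.67 0.4  0.23]
0.135 [-0.67 -0.    0.07]
[0.56868472 0.1898706  0.1345553 ] 38.7333
```

```bash
cat >> h.py <<'E'
PV=np.array([.5555,.0406]); XB=np.array([.996,-.09]); YB=np.array([.09,.996])
def B(xb,yb,z): return np.r_[PV+xb*XB+yb*YB,z]
def needle(im,ref=None):
    ref=cv2.imread('pics/d2.png')[:,:,::-1] if ref is None else ref
    hs=cv2.cvtColor(np.ascontiguousarray(ref),cv2.COLOR_RGB2HSV); o=[]
    for x in(93,95,97,99,101,103):
        g=[r for r in range(100,160) if 50<hs[r,x][0]<85 and hs[r,x][1]>90]
        n=[r for r in range(100,165) if im[r,x].max()<60]
        o.append((x,np.mean(g) if g else None,np.mean(n) if n else None,len(n)))
    return o
PY=np.pi/2-.09
def push(y0,y1,xb=-.104,z=.113,vel=.03):
    manip.move_pose(B(xb,y0,.24),down(PY)); manip.servo_line(B(xb,y0,z),vel=.15); f0=favg(10); y=y0
    while y>y1+1e-6:
        y=max(y-.012,y1); manip.servo_line(B(xb,y,z),vel=vel); f=favg(3)-f0; print(round(y,3),f.round(1),end=' ')
        if np.abs(f).max()>6: print('STOP'); break
    manip.servo_line(B(xb,y+.010,z),vel=.05); manip.servo_line(B(xb,y+.010,.26),vel=.3); print(manip.current_clock())
E
python3 - <<'E'
from h import *
print('needle d2',needle(cv2.imread('pics/d2.png')[:,:,::-1]))
p=onz('top',344,216.4,.19)[:2]-PV; print('carton b',p@XB,p@YB)
xy=[.569,.19]
manip.servo_line([*xy,.131],vel=.03); effector.open_jaws(); manip.servo_line([*xy,.30],vel=.25); print(manip.current_clock())
im=panz(); save(im,'sc5.png')
effector.close(10); print(manip.current_finger_gap())
push(.095,-.002)
im,u,c=dialview('d3'); print(needle(im))
E
```

```text
needle d2 [(93, np.float64(133.0), np.float64(138.0), 5), (95, np.float64(132.5), np.float64(137.0), 5), (97, np.float64(132.5), np.float64(136.5), 4), (99, np.float64(132.0), np.float64(136.5), 4), (101, np.float64(132.0), np.float64(136.0), 5), (103, np.float64(131.5), np.float64(135.5), 4)]
carton b -0.013121174717159168 -0.15280513512333055
40.75
scene ring px [370.10188679 258.36603774] [362 249  18  20 265] [(0.106, array([369.7, 260.1])), (0.121, array([370.2, 257.3])), (0.136, array([370.7, 254.3]))]
0.000525915208586819
0.083 [-0.3 -0.1 -0.7] 0.071 [ 0.1 -0.2 -0.1] 0.059 [-0.1  0.  -0.7] 0.047 [-0.4 -0.  -0.7] 0.035 [ 0.1 -0.1 -0.4] 0.023 [-0.2 -0.5 -1.2] 0.011 [ 0.   0.1 -0.9] -0.001 [-0.2  0.3  0.1] -0.002 [-0.4  0.5 -0.8] 50.575
dial px [117.1652581  132.41823083] [0.77995043 0.03971555 0.31499666] 52.15
[(93, np.float64(133.0), np.float64(129.5), 4), (95, np.float64(132.5), np.float64(129.0), 5), (97, np.float64(132.5), np.float64(129.5), 4), (99, np.float64(132.0), np.float64(128.5), 4), (101, np.float64(132.0), np.float64(128.5), 4), (103, np.float64(131.5), np.float64(128.5), 4)]
```

The first push left the beam floating. The needle is now about 3.4 px to the weight side of the mark (roughly +0.04 rad), so about 9 mm more towards the goods side is needed.

```bash
python3 - <<'E'
from h import *
manip.servo_line(manip.current_tool_pos()+[0,0,.10],vel=.4)
push(.008,-.012)
im,u,c=dialview('d4'); print(u,needle(im))
E
```

```text
-0.004 [0.1 0.1 0.3] -0.012 [-0.1  0.7  0.2] 56.8167
dial px [117.11844649 132.25560145] [0.77997106 0.03954137 0.31496898] 58.4083
[117.11844649 132.25560145] [(93, np.float64(133.0), np.float64(135.0), 5), (95, np.float64(132.5), np.float64(134.5), 4), (97, np.float64(132.5), np.float64(134.5), 4), (99, np.float64(132.0), np.float64(134.5), 4), (101, np.float64(132.0), np.float64(134.0), 5), (103, np.float64(131.5), np.float64(133.5), 4)]
```

Now the needle is about 2 px to the goods side, but part of that is parallax because the needle stands in front of the plate. I'll work out the actual tilt offline by comparing the needle's and the mark's directions in the dial plane.

```bash
python3 - <<'E'
from h import *
c=viewer.get_calibration('wrist'); print(manip.current_clock())
x3=np.r_[XB,0]; y3=np.r_[YB,0]; P0=np.r_[PV,0]
def pl(u,v,xb):
    e,d=ray('wrist',u,v,c); t=(xb-(e-P0)@x3)/(d@x3); p=e+t*d-P0; return p@y3,p[2]
for n in('d2','d3','d4'):
    im=cv2.imread(f'pics/{n}.png')[:,:,::-1].copy(); hs=cv2.cvtColor(im,cv2.COLOR_RGB2HSV); g=im.max(2).astype(float)
    N=[];G=[]
    for x in range(93,178):
        w=np.clip(70-g[100:165,x],0,None); r=np.arange(100,165)
        k=np.argmax(np.convolve(w,np.ones(4),'same')) ; s=slice(max(k-4,0),k+5)
        if w[s].sum()>60: N.append((x,(w[s]*r[s]).sum()/w[s].sum()))
    for x in range(80,110):
        r=[r for r in range(100,160) if 50<hs[r,x][0]<85 and hs[r,x][1]>90]
        if len(r)>=3: G.append((x,np.mean(r)))
    red=[cc for cc,s in blobs(im,(0,150,80),(8,255,255),200)[0] if 70<cc[0]<110]
    for xb in(.0,.008):
        A=np.array([pl(*p,xb) for p in N]); a=np.polyfit(A[:,1],A[:,0],1); res=np.abs(np.polyval(a,A[:,1])-A[:,0]); A=A[res<3*np.median(res)+1e-4]; a=np.polyfit(A[:,1],A[:,0],1)
        print(n,xb,'needle slope',a[0].round(4),'y@.085',np.polyval(a,.085).round(4),'z',A[:,1].min().round(3),A[:,1].max().round(3),len(A), 'tip y',np.polyval(a,A[:,1].max()).round(4))
    if len(G)>4:
        A=np.array([pl(*p,.0) for p in G]); a=np.polyfit(A[:,1],A[:,0],1); print('  mark slope',a[0].round(4),'y',A[:,0].mean().round(4),len(A))
    print('  red',[tuple(np.round(r,1)) for r in red],[tuple(np.round(pl(*r,0.),4)) for r in red])
E
```

```text
58.4083
d2 0.0 needle slope -0.0304 y@.085 0.001 z 0.101 0.194 84 tip y -0.0023
d2 0.008 needle slope -0.0304 y@.085 0.0019 z 0.109 0.198 84 tip y -0.0015
  mark slope 0.0086 y 0.0013 30
  red [(np.float64(105.3), np.float64(73.8)), (np.float64(95.8), np.float64(96.1)), (np.float64(97.5), np.float64(168.0))] [(np.float64(0.0459), np.float64(0.183)), (np.float64(0.0288), np.float64(0.191)), (np.float64(-0.026), np.float64(0.1908))]
d3 0.0 needle slope 0.0301 y@.085 0.0007 z 0.1 0.193 84 tip y 0.0039
d3 0.008 needle slope 0.0301 y@.085 0.0011 z 0.107 0.198 84 tip y 0.0045
  mark slope 0.0238 y 0.0013 26
  red [(np.float64(96.8), np.float64(96.0)), (np.float64(103.8), np.float64(162.9))] [(np.float64(0.0289), np.float64(0.1901)), (np.float64(-0.0231), np.float64(0.1844))]
d4 0.0 needle slope -0.0152 y@.085 0.0013 z 0.1 0.194 85 tip y -0.0004
d4 0.008 needle slope -0.0152 y@.085 0.002 z 0.107 0.198 85 tip y 0.0003
  mark slope -0.0317 y 0.0019 25
  red [(np.float64(96.8), np.float64(95.8)), (np.float64(104.2), np.float64(164.7))] [(np.float64(0.029), np.float64(0.19)), (np.float64(-0.0246), np.float64(0.1842))]
```

The needle direction gives about −0.015 rad, which is inside 0.02 but marginal. I'll measure the grip from straight above, then nudge it about 3 mm back using the goods-side finger with the jaws open around it.

```bash
python3 - <<'E'
from h import *
manip.servo_line(manip.current_tool_pos()+[0,0,.10],vel=.5); effector.open_jaws()
manip.move_pose(B(-.108,-.034,.25),down(PY)); manip.sleep(.15)
c=viewer.get_calibration('wrist'); im=viewer.get_image('wrist'); save(im,'g5.png')
u=proj('wrist',B(-.1,-.036,.14),c); bl=blobs(im,(0,150,80),(8,255,255),100)[0]
b=min(bl,key=lambda t:np.hypot(*(t[0]-u))); p=onz('wrist',*b[0],.14,c)[:2]-PV; yg=p@YB
print('red',b,'pred',u,'xb',p@XB,'yg',yg,'cam yb',(c['eye'][:2]-PV)@YB,manip.current_clock())
ok=-.05<yg<-.02 and abs(p@XB+.1)<.02
if ok:
    y=yg+.028; manip.servo_line(B(-.108,y,.18),vel=.3); manip.servo_line(B(-.108,y,.113),vel=.15)
    manip.servo_line(B(-.108,yg+.043,.113),vel=.03); print(manip.current_force(),manip.current_tool_pos())
    manip.servo_line(B(-.108,yg+.030,.113),vel=.06); manip.servo_line(B(-.108,yg+.030,.27),vel=.35)
    print(manip.current_clock())
    im,u,c=dialview('d5'); print(needle(im))
E
```

```text
red (array([314.74537037, 202.33333333]), array([306, 183,  18,  38, 648], dtype=int32)) pred [317.86736405 206.23667783] xb -0.10366264210793352 yg -0.03879009228405847 cam yb -0.03374469090584511 61.6917
[ 1.13729172  0.68508127 -0.34447522] [0.44821954 0.05479508 0.11296775]
64.3
dial px [117.07604965 132.11896443] [0.78000489 0.03938849 0.31496568] 65.925
[(93, np.float64(133.0), np.float64(131.5), 4), (95, np.float64(132.5), np.float64(131.5), 4), (97, np.float64(132.5), np.float64(131.5), 4), (99, np.float64(132.0), np.float64(131.0), 5), (101, np.float64(132.0), np.float64(131.0), 5), (103, np.float64(131.5), np.float64(130.5), 4)]
```

The needle now lies over the mark, offset about −0.5 px, which puts the tilt between +0.004 and +0.013 rad under either parallax assumption. The arm is clear of everything, so I'm handing in.

```bash
python3 -c "
from bench import manip
print(manip.hand_in(), manip.current_clock())"
```

```text
the job is handed in; nothing more can be done
the job is handed in; nothing more can be done
```

I handed the job in at about 66 s: two brass weights are on the spindle, the third is untouched on the bench, and by my last dial reading the beam floats level to about 0.01 rad; no verdict came back.

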